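Index the barcode imager arm over the plate

ROBOT

A 7-joint arm with a two-finger parallel gripper is mounted at the origin on the work surface. World frame = base frame: x ahead of the robot, y to its left, z up, the work surface at z = 0. Lengths are in m, angles in rad, forces in N, time in s.
With the tool pointing down it reaches from about 0.4 to 0.875 m from the base axis. Payload 19.3 kg.
Tool frame: the origin (TCP) lies at the very end of the fingers, on their centre line; the grasp point (between the pads) lies 19 mm behind it; z points along the fingers, y is the line along which they close (so a half turn about z gives the same grasp; the last joint's range is limited). The gripper opens to 85 mm and grips with 20 to 120 N. Pads are 22 mm wide; open, the fingers measure 114 mm over their backs; the gripper's body (76 mm by 85 mm) begins 54 mm behind the grasp point. The pads swing forward as they close: fully open they stand 13 mm farther back than shut.
Start: joints at [1.105, 0.521, -0.036, 1.599, 0.021, 1.021, -0.113], TCP at [0.241, -0.577, 0.231] pointing down, gripper open.
Joint ranges: [-2.91, 2.91], [-0.3, 2.13], [-1.5, 1.42], [0.17, 2.43], [-1.26, 4.41], [0.16, 1.93], [-2.52, 2.52]. Speed limits (rad/s): [1.89, 1.89, 2.39, 2.39, 3.01, 3.01, 3.01].

INTERFACE

Orientations are given as [roll, pitch, yaw] about the fixed x, y, z axes, in that order (R = Rz(yaw) Ry(pitch) Rx(roll)).
In Python, from workcell import monitor, optics, job_done gives the robot as it stands.
- The arm moves only by the shell command python3 -m handwheel 'ROWS' [FORCE]. ROWS is JSON, a list of rows, each an object of numbers: "dx", "dy", "dz": the shift along the tool's x, y, z in cm; "wx", "wy", "wz": the turn, a rotation vector about the tool's x, y, z in rad; "claw": the opening in per cent of the stroke, from 0 (shut) to 100 (fully open). A call has 1 to 8 rows; each row shifts and turns the commanded pose from where the row before left it, along the tool's axes as they then stand; what a row does not reach is not made up. A row lasts 1/8 s, in which the tool goes at most 62.5 mm and 10.7 degrees, less where a joint would pass 70% of its speed; a pose out of reach is approached as far as the arm can. A call with a gripper value outside its range is refused whole. The fingers move at their own pace and stop on an object; FORCE is the grip in N (left out, the last holds). Time passes only in rows, so rows that do not move let the fingers close. It gives the time, the measured TCP pose, the force, the opening and the grip force at its end, in the units of the state.
- monitor.observe(): the state, without advancing time (a new reading comes with each control period).
- optics.grab_frame(name): name is "side" or "top"; returns a dict with "frame" (400x640x3 uint8, blue, green, red), "fovy" (degrees; the focal length in pixels is half the picture's height over the tangent of half this angle, whatever the lens; pixels are square), "cx", "cy" (the principal point, pixels), "k1" (the pictures are not rectified: a ray, as slopes to the right and down, at radius r is drawn at 1 + k1 r^2 times it, then the intrinsics apply), "R" (3x3) and "t" (3): a world point X has camera coordinates R X + t. Camera axes: x right, y down, z forward; pixel columns grow to the right and rows downward; lengths in m; the calibration is good to about 2 mm. A picture is of the moment at which its call begins. There is no depth.
- job_done(): hands the job in; it is judged then, once.
Trained networks look in the newest picture that a camera, given by its name, has taken for a name from the list of things; names that differ only in an ending like _2 or _b are one class to them, and where a whole thing is asked for, a point or a joint stands for the part that bears it (a point fixed in the world has none). Each returns a list of dicts, best first, with "p" (0 to 1); they miss things now and then, are a little off and sometimes report something else, mostly with a low value. They report only what shows in the picture. A call takes as long as a camera call. They do not tell look-alikes from the thing itself.
- optics.masks_of(name, camera): "region" (400x640 bool, what is visible of it) and "rect" ([left, top, width, height] in pixels, round what is visible of it).
The state is a dict: "clock": time; "qpos": joint angles; "qd": joint speeds; "joint_efforts": joint torques, N m; "position": TCP position; "tool_rot": TCP orientation; "force": force on the tool from outside, world axes, zero at the start; "moment": the same for the moment, N m; "grip_width": finger opening in m; "finger_force": force on a finger pad.
Only numpy, scipy, OpenCV 4.12 (cv2) and the standard library are available. Lean on these libraries where they do the work, as an engineer would, in place of code of your own. Each camera call takes 0.05 s, during which the arm holds its last target. There are 200 camera calls.

TASK

The barcode imager on the swing arm is pinned in the middle hole of its index plate. With a fingertip hooked under the pull ring, gently lift the spring pin clear, swing the arm one hole so that the imager comes to stand over the 96-well plate and not over the tube rack, and let the pin drop fully home in that hole. Only the ring and the arm are moved, by hooking and pushing and never by gripping; leave the plate, the rack and everything else where they are.

Things in the scene. Friction and masses are not known exactly. Their poses are not given: they have to be found in the camera images.
- stand: Scan stand, fixed: aluminium base plate 370 x 300 x 12 mm (x -110..+260, y +-150 from the origin) with a 60 mm post. Origin on the bench surface on the post's vertical axis, the arm's pivot. x: from the pivot to the side of the two plate nests (robot's right); y: square to it (away from the robot); z: up. Nests (corner locators 7 mm high) are centred at x +171, y +83 and y -83 mm, each one hole to a side of the middle.
- middle_hole (a point): Mouth of the middle hole of the steel index plate, 130 mm from the pivot on the stand's -x axis, 100 mm above the bench. The index plate is a fixed sector, 12 mm thick, fanning out from the post to 156 mm radius. It has five 12.4 mm holes on a circle of 130 mm radius about the pivot, 0.45 rad (26 degrees) apart, this one in the middle.
- swing_arm (a joint): Arm angle about the pivot, rad: 0 in the middle hole, where it starts; positive counter-clockwise from above: it takes the imager to the stand's +y and the tail with the ring to its -y. Holes at -0.90, -0.45, 0, 0.45, 0.90; stops +-1.02; a seated pin leaves +-0.008 of play. Light friction of 0.2 N m; it stays where it is left when the pin is up.
- tail (a point): End of the arm's tail (robot's left), mid-width on top of the bar: 165 mm from the pivot, 115 mm above the bench. The arm is one straight flat bar, 40 mm wide, 12 mm thick, from here over the pivot to the imager. Its hub is 64 mm across; the hub's bolt rises to 142 mm above the bench.
- index_pin (a joint): Lift of the spring index pin, m: 0 home in a hole; 0.010 when its rounded 10 mm nose just clears the index plate, also when it rests on the plate between holes; stop at 0.022. Spring: 5 N down when home, 11 N at the stop. It stands in the tail 130 mm from the pivot, in a plunger body 26 mm wide, top 143 mm above the bench. Let go within 1 mm of a hole it drops in by itself.
- pull_ring: Steel ring rigidly on top of the index pin: 44 mm inside diameter, 5 mm wire. Origin at its centre, pin home: 172 mm above the bench, 113 mm from the pivot. Axes: x level along the arm from tail to pivot, y across, z up. Its lowest point is on the pin. The ring spans y and leans 45 degrees, upper end towards the pivot, so the way through it runs down towards the pivot along (0.71, 0, -0.71).
- imager (a point): Barcode imager, a black finned box 60 x 50 x 52 mm on the arm's far end, with a round 60 mm light and lens below that look straight down. Origin on the optical axis, 190 mm from the pivot, at the top of the bar (115 mm above the bench); lowest part 87 mm above the bench, clear of plate and rack. x: outward along the arm, z: up.
- plate: White 96-well PCR plate, 128 x 86 x 14.5 mm, lying loose in one of the two nests (left or right), long side along the stand's x. Origin at the centre of its underside, 12 mm above the bench.
- tube_rack: Grey rack, 128 x 86 x 40 mm, with rows of small capped tubes, lying loose in the other nest. Origin at the centre of its underside.
- reagent: Small amber bottle with white cap, 42 mm across, 72 mm tall, on the base plate beside the post. Origin at the centre of its underside. Not to be moved.
- tip_box: Pipette tip box, black with clear lid, 122 x 86 x 68 mm, on the bench near the arm's tail. Origin at the centre of its underside. Not to be moved.
- note_pad: White note pad, 76 x 76 x 12 mm, on the bench near the arm's tail. Origin at the centre of its underside. Not to be moved.
- seal_roller: Hand roller for plate seals, grey handle and black rubber roll, about 180 mm long, 24 mm high, lying on the bench at the right. Origin below the middle. Not to be moved.
- wash_bottle: White bottle with grey cap, 72 mm across, 165 mm tall, on the bench at the right. Origin at the centre of its underside. Not to be moved.
- mouse: Computer mouse, 108 x 60 x 30 mm, on a mat at the left. Origin at the centre of its underside. Not to be moved.
Mind the look-alikes: they are no part of the job. Several things have the shape of the plate; the one meant has the colours described above.

How it is judged:
On the way, in this order (a step that is already met when the one before it is completed fails the run):
1. the pin is held lifted clear of the middle hole by the fingers under the ring, the arm still there (value of joint index_pin above 0.0102 m and contact force between the fingers and pull_ring above 1 N and value of joint swing_arm between -0.2 and 0.2 rad), for 0.1 s.
2. the pin has dropped home in the next hole with the imager over the plate (value of joint index_pin below 0.003 m and horizontal distance between imager and plate below 0.012 m and (value of joint swing_arm between 0.42 and 0.48 rad or value of joint swing_arm between -0.48 and -0.42 rad)), for 0.2 s.
At the end, for the whole second after the job is handed in: The pin is home (lift below 3 mm) in the hole next to the middle one (arm at 0.45 +- 0.03 rad to one side) with the imager's axis within 12 mm of the plate's centre, the arm at rest, plate and rack within 10 mm of where they lay (all of step 2 and velocity of joint swing_arm between -0.03 and 0.03 rad/s and distance of each of plate, tube_rack from where it was at the start of the episode below 0.01 m); the robot touches nothing.
It fails at once if the arm is swung past the next hole (beyond 0.65 rad) (value of joint swing_arm above 0.65 rad or value of joint swing_arm below -0.65 rad).
It fails at once if the pull ring is gripped or wrenched (more than 35 N from the fingers) (contact force between the fingers and pull_ring above 35 N).
It fails at once if the plate or the tube rack is moved or lifted (more than 10 mm) (distance of any of plate, tube_rack from where it was at the start of the episode above 0.01 m).
It fails at once if one of the other things on the bench is moved or lifted (more than 15 mm) (distance of any of reagent, tip_box, note_pad, seal_roller, wash_bottle, mouse from where it was at the start of the episode above 0.015 m).
It also fails if it takes over 54 s, if anything falls off the work surface, if the arm or the gripper's body presses on something with over 40 N, if the wrist force passes 120 N, or if a joint passes its speed limit or range.

## Working session

There is one attempt and no reset: what is moved stays moved. The work goes in short steps, Python scripts to look and compute and a shell command to move; the robot and the scene stay as the last step left them, time stands still between calls to the robot, and variables do not carry over. Pictures are saved under pics/ and viewed, at most 10 in all, crops included, and the job is handed in when it is done.

```bash
ls; mkdir -p pics; python3 - <<'E'
from workcell import monitor, optics
import cv2,numpy as np
s=monitor.observe();print({k:np.round(v,3).tolist() for k,v in s.items()})
for c in("side","top"):
    f=optics.grab_frame(c);cv2.imwrite(f"pics/{c}0.png",f["frame"]);print(c,f["fovy"],f["cx"],f["cy"],f["k1"],np.round(f["R"],3).tolist(),np.round(f["t"],3).tolist())
    for n in("plate","tube_rack","pull_ring","imager","stand","tail","tip_box","note_pad","reagent"):
        print(n,[(round(float(m["p"]),2),np.round(m["rect"]).tolist()) for m in optics.masks_of(n,c)][:3])
E
```

```text
pics
{'clock': 0.0, 'qpos': [1.105, 0.522, -0.036, 1.6, 0.021, 1.021, -0.113], 'qd': [0.001, -0.0, 0.002, -0.001, 0.0, 0.002, -0.0], 'joint_efforts': [-0.004, -92.712, 1.978, -36.994, 0.018, 0.008, -0.0], 'position': [0.241, -0.576, 0.231], 'tool_rot': [-3.14, 0.0, 0.396], 'force': [0.262, -0.626, 0.796], 'moment': [-0.024, 0.016, 0.006], 'finger_force': 0.0, 'grip_width': 0.086}
side 43.976396410208935 322.2923965677692 206.33059808712275 -0.02276812615128572 [[0.984, -0.176, 0.014], [-0.118, -0.714, -0.69], [0.131, 0.678, -0.723]] [-0.472, 0.156, 1.696]
plate [(0.96, [373.0, 230.0, 29.0, 31.0]), (0.58, [359.0, 158.0, 32.0, 20.0]), (0.52, [315.0, 168.0, 64.0, 85.0])]
tube_rack [(0.77, [319.0, 244.0, 43.0, 43.0])]
pull_ring []
imager [(0.69, [315.0, 171.0, 63.0, 82.0]), (0.46, [274.0, 177.0, 22.0, 34.0])]
stand [(0.64, [289.0, 172.0, 120.0, 125.0])]
tail [(0.77, [316.0, 173.0, 62.0, 81.0])]
tip_box [(0.95, [272.0, 175.0, 24.0, 36.0])]
note_pad [(0.36, [325.0, 170.0, 12.0, 5.0])]
reagent [(0.79, [360.0, 203.0, 11.0, 20.0]), (0.44, [316.0, 172.0, 63.0, 82.0])]
top 57.73027660637805 313.95153834977117 197.992920670038 -0.01571697326993994 [[-0.023, -1.0, -0.011], [-0.998, 0.024, -0.067], [0.067, 0.009, -0.998]] [0.051, 0.525, 1.273]
plate [(0.63, [219.0, 118.0, 36.0, 42.0]), (0.59, [334.0, 142.0, 39.0, 29.0]), (0.56, [385.0, 256.0, 44.0, 40.0])]
tube_rack [(0.64, [348.0, 183.0, 38.0, 37.0])]
pull_ring []
imager [(0.57, [266.0, 167.0, 114.0, 46.0])]
stand [(0.72, [267.0, 136.0, 128.0, 103.0])]
tail [(0.95, [266.0, 162.0, 112.0, 50.0])]
tip_box [(0.89, [247.0, 230.0, 41.0, 26.0]), (0.34, [348.0, 182.0, 42.0, 39.0])]
note_pad [(0.85, [239.0, 175.0, 30.0, 33.0])]
reagent []
```

```bash
python3 - <<'E'
import cv2
a=cv2.imread("pics/top0.png")[100:310,180:460];cv2.imwrite("pics/topc.png",cv2.resize(a,(784,588),interpolation=2))
a=cv2.imread("pics/side0.png")[140:310,240:460];cv2.imwrite("pics/sidec.png",cv2.resize(a,(770,595),interpolation=2))
E
```

```text
(no output)
```

View pics/topc.png

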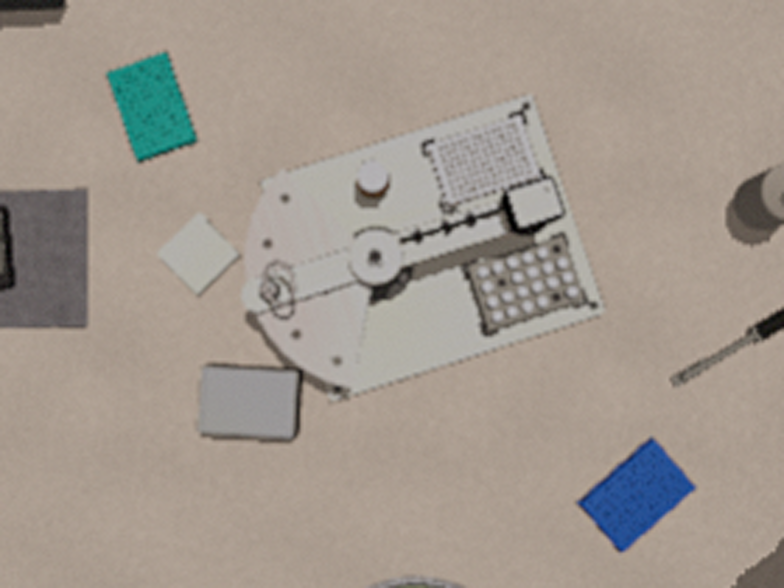

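View pics/sidec.png

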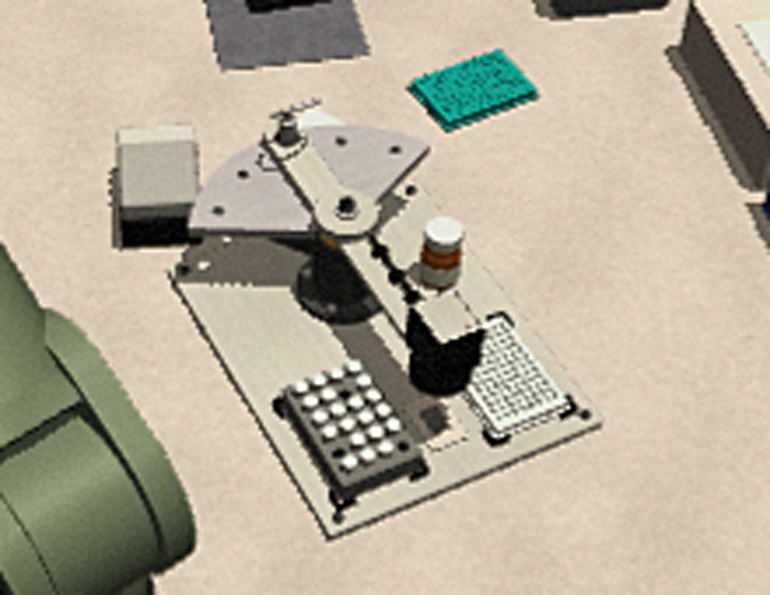

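Top view (crop): the white plate is at (482,160), the far, stand +y nest, and the rack at (530,285). The arm runs from its tail (250,300) through the hub (375,257) to the imager (535,203). The ring is at about (280,285).

Look-alikes for the plate, full-frame top pixels: teal slab (234,138), blue slab (407,276) and note pad (251,191). None of them is white with wells and sitting in a nest, and both crops confirm the choice. So the arm must swing to +0.45, which brings the tail towards the robot.

```bash
cat > h.py <<'E'
import numpy as np
from scipy.spatial.transform import Rotation as Ro
def proj(f,X):
    c=np.atleast_2d(X)@np.array(f["R"]).T+f["t"]; s=c[:,:2]/c[:,2:]
    s=s*(1+f["k1"]*(s**2).sum(1,keepdims=True)); F=200/np.tan(np.radians(f["fovy"])/2)
    return s*F+[f["cx"],f["cy"]]
def stand(p,X):
    c,s=np.cos(p[2]),np.sin(p[2]); X=np.atleast_2d(X)
    return np.c_[p[0]+c*X[:,0]-s*X[:,1],p[1]+s*X[:,0]+c*X[:,1],X[:,2]]
def target(p,a,s,lift,tilt=np.pi/4):
    "tool pose with the TCP s beyond the ring centre along d, arm angle a"
    x=p[2]+a; ex=np.array([np.cos(x),np.sin(x),0]); ey=np.array([-np.sin(x),np.cos(x),0]); ez=np.array([0,0,1.])
    d=ex*np.sin(tilt)-ez*np.cos(tilt)
    return np.r_[p[:2],.172+lift]-.113*ex+s*d, np.c_[ey,np.cross(d,ey),d]
def delta(pos,R):
    from workcell import monitor
    s=monitor.observe(); R0=Ro.from_euler("xyz",s["tool_rot"]).as_matrix()
    print("t",round(float(s["clock"]),2),"cm",np.round(100*R0.T@(pos-s["position"]),2),"w",np.round(Ro.from_matrix(R0.T@R).as_rotvec(),3),"world cm",np.round(100*(pos-s["position"]),2),"q",np.round(s["qpos"],2),"F",np.round(s["force"],1))
E
python3 - <<'E'
from h import *; from workcell import optics
from scipy.optimize import least_squares
h=lambda a:[.13*np.cos(np.pi-a),.13*np.sin(np.pi-a),.1]
c=lambda x,y:[x,y,.012]
T=[(c(.26,.15),531,97),(c(.26,-.15),603,316),(c(-.11,-.15),343,399),([0,0,.142],375,257),(h(.9),285,198),(h(.45),267,243),(h(-.45),296,334),(h(-.9),337,360)]
S=[(c(.26,.15),603,424),(c(.26,-.15),330,538),(c(-.11,-.15),172,272),([0,0,.142],347,203),(h(.9),395,149),(h(.45),341,141),(h(-.45),243,175),(h(-.9),218,211)]
ft,fs=optics.grab_frame("top"),optics.grab_frame("side")
A=[(ft,np.array([t[0] for t in T]),np.array([[180+t[1]/2.8,100+t[2]/2.8] for t in T])),(fs,np.array([t[0] for t in S]),np.array([[240+t[1]/3.5,140+t[2]/3.5] for t in S]))]
def r(p,A): return np.concatenate([(proj(f,stand(p,X))-u).ravel() for f,X,u in A])
for B in(A,A[:1],A[1:]):
    o=least_squares(r,[.55,0,-1.3],args=(B,),loss="soft_l1");print(np.round(o.x,4))
    if B is A: P=o.x;print(np.round(o.fun.reshape(-1,2) if len(o.fun)==32 else o.fun,1).tolist())
np.save("p.npy",P)
for X in([.171,.083,.0265],[-.113,0,.172],[.19,0,.16]): print(stand(P,X).round(3),proj(ft,stand(P,X)).round(1),proj(fs,stand(P,X)).round(1))
pos,R=target(P,0,-.10,0);print(pos.round(3));delta(pos,R)
E
```

```text
[ 0.5404  0.035  -1.2852]
[[1.1, -1.9], [1.9, -1.0], [-4.4, 1.1], [0.6, -0.9], [0.6, -0.3], [0.7, -0.3], [0.5, -0.5], [0.3, -0.0], [0.2, -1.0], [-0.7, -0.7], [-2.3, -1.9], [-0.4, -0.6], [-0.2, 0.0], [-0.4, -0.2], [-0.4, -0.5], [-0.5, -0.3]]
[ 0.5388  0.037  -1.2881]
[ 0.5415  0.032  -1.2849]
[[ 0.668 -0.106  0.026]] [[353.5 156.9]] [[382.2 245.7]]
[[0.509 0.143 0.172]] [[280. 201.]] [[324.  170.7]]
[[ 0.594 -0.147  0.16 ]] [[371.4 172.2]] [[367.1 232. ]]
[0.489 0.211 0.243]
t 1.1 cm [ 53.23 -63.15  -1.14] w [-0.785 -0.043  0.104] world cm [24.77 78.79  1.14] q [ 1.1   0.52 -0.04  1.6   0.02  1.02 -0.11] F [-0.4  0.6  0. ]
```

```bash
python3 -m handwheel '[{"dz":-5,"claw":0},{"dz":-5},{"dz":-5},{"dz":-2,"dx":5},{"dx":5},{"dx":5},{"dx":5},{"dx":5}]'
python3 -m handwheel '[{"dx":3.5,"dy":-4},{"dx":3,"dy":-5},{"dx":3,"dy":-5},{"dx":3,"dy":-5},{"dx":3,"dy":-5},{"dx":3,"dy":-5},{"dx":3,"dy":-5},{"dx":3,"dy":-5}]'
python3 -m handwheel '[{"dy":-4},{"dy":-4},{"dx":1,"dy":-4},{"dx":1,"dy":-4},{"dx":1,"dy":-4},{"dx":1,"dy":-4},{"wz":0.1},{}]'
python3 - <<'E'
from h import *
delta(*target(np.load("p.npy"),0,-.16,0))
E
```

```text
t 1.1 cm [ 53.7  -67.37  -5.38] w [-0.785 -0.043  0.104] world cm [23.57 82.87  5.38] q [ 1.1   0.52 -0.04  1.6   0.02  1.02 -0.11] F [-0.4  0.6  0. ]schema error: expected keys dx, dy, dz, wx, wy, wz, claw
schema error: expected keys dx, dy, dz, wx, wy, wz, claw
schema error: expected keys dx, dy, dz, wx, wy, wz, claw
```

```bash
python3 -m handwheel '[{"dx":0,"dy":0,"dz":-5,"wx":0,"wy":0,"wz":0,"claw":0},{"dx":0,"dy":0,"dz":-5,"wx":0,"wy":0,"wz":0,"claw":0},{"dx":0,"dy":0,"dz":-5,"wx":0,"wy":0,"wz":0,"claw":0},{"dx":5,"dy":0,"dz":-2,"wx":0,"wy":0,"wz":0,"claw":0},{"dx":5,"dy":0,"dz":0,"wx":0,"wy":0,"wz":0,"claw":0},{"dx":5,"dy":0,"dz":0,"wx":0,"wy":0,"wz":0,"claw":0},{"dx":5,"dy":0,"dz":0,"wx":0,"wy":0,"wz":0,"claw":0},{"dx":5,"dy":0,"dz":0,"wx":0,"wy":0,"wz":0,"claw":0}]'
python3 - <<'E'
from h import *
delta(*target(np.load("p.npy"),0,-.16,0))
E
```

```text
clock: 2.1
position: [0.473, -0.4795, 0.4014]
tool_rot: [3.141, 0.0, 0.396]
force: [-0.2, -0.0, -0.1]
grip_width: -0.0001
finger_force: 0.0
t 2.1 cm [ 28.54 -67.36  11.62] w [-0.784 -0.043  0.104] world cm [  0.37  73.15 -11.62] q [ 0.75  0.5  -0.09  1.2   0.04  1.44 -0.5 ] F [-0.2 -0.  -0.1]
```

```bash
python3 -m handwheel '[{"dx":2,"dy":-5,"dz":0,"wx":0,"wy":0,"wz":0.1,"claw":0},{"dx":1.5,"dy":-5,"dz":0,"wx":0,"wy":0,"wz":0,"claw":0},{"dx":1.5,"dy":-5,"dz":0,"wx":0,"wy":0,"wz":0,"claw":0},{"dx":1.5,"dy":-5,"dz":0,"wx":0,"wy":0,"wz":0,"claw":0},{"dx":1.5,"dy":-5,"dz":0,"wx":0,"wy":0,"wz":0,"claw":0},{"dx":1.5,"dy":-5,"dz":0,"wx":0,"wy":0,"wz":0,"claw":0},{"dx":1.5,"dy":-5,"dz":0,"wx":0,"wy":0,"wz":0,"claw":0},{"dx":1.5,"dy":-5,"dz":0,"wx":0,"wy":0,"wz":0,"claw":0}]'
python3 -m handwheel '[{"dx":1.5,"dy":-5,"dz":0,"wx":0,"wy":0,"wz":0,"claw":0},{"dx":1.5,"dy":-5,"dz":0,"wx":0,"wy":0,"wz":0,"claw":0},{"dx":1.5,"dy":-5,"dz":0,"wx":0,"wy":0,"wz":0,"claw":0},{"dx":0,"dy":-2,"dz":0,"wx":-0.15,"wy":0,"wz":0,"claw":0},{"dx":0,"dy":-2,"dz":0,"wx":-0.15,"wy":0,"wz":0,"claw":0},{"dx":0,"dy":0,"dz":0,"wx":-0.15,"wy":0,"wz":0,"claw":0},{"dx":0,"dy":0,"dz":0,"wx":-0.15,"wy":0,"wz":0,"claw":0},{"dx":0,"dy":0,"dz":0,"wx":-0.15,"wy":0,"wz":0,"claw":0}]'
python3 - <<'E'
from h import *
delta(*target(np.load("p.npy"),0,-.12,0))
E
```

```text
clock: 3.1
position: [0.469, -0.0594, 0.4015]
tool_rot: [3.141, -0.001, 0.296]
force: [0.8, 0.3, -0.0]
grip_width: 0.0001
finger_force: 0.0
clock: 4.1
position: [0.4571, 0.134, 0.3989]
tool_rot: [2.387, -0.002, 0.296]
force: [0.1, -1.2, 0.7]
grip_width: 0.0003
finger_force: 0.0
t 4.1 cm [  5.26 -15.48   4.96] w [-0.031 -0.009  0.006] world cm [  2.76   9.08 -14.21] q [-0.44  0.31 -0.51  1.75  0.72  1.66 -2.38] F [ 0.1 -1.2  0.7]
```

q7 is near its limit, so I'll turn the closed fingers a quarter turn about their own axis. The swing then drives q7 away from the limit too.

```bash
sed -i 's/return np.r_\[p\[:2\],.172+lift\]-.113\*ex+s\*d, np.c_\[ey,np.cross(d,ey),d\]/return np.r_[p[:2],.172+lift]-.113*ex+s*d, np.c_[ey,np.cross(d,ey),d]@Ro.from_rotvec([0,0,-np.pi\/2]).as_matrix()/' h.py
python3 -m handwheel '[{"dx":0,"dy":0,"dz":0,"wx":0,"wy":0,"wz":-0.18,"claw":0},{"dx":0,"dy":0,"dz":0,"wx":0,"wy":0,"wz":-0.18,"claw":0},{"dx":0,"dy":0,"dz":0,"wx":0,"wy":0,"wz":-0.18,"claw":0},{"dx":0,"dy":0,"dz":0,"wx":0,"wy":0,"wz":-0.18,"claw":0},{"dx":0,"dy":0,"dz":0,"wx":0,"wy":0,"wz":-0.18,"claw":0},{"dx":0,"dy":0,"dz":0,"wx":0,"wy":0,"wz":-0.18,"claw":0},{"dx":0,"dy":0,"dz":0,"wx":0,"wy":0,"wz":-0.18,"claw":0},{"dx":0,"dy":0,"dz":0,"wx":0,"wy":0,"wz":-0.18,"claw":0}]'
python3 - <<'E'
from h import *
delta(*target(np.load("p.npy"),0,-.10,0))
E
```

```text
clock: 5.1
position: [0.4569, 0.1336, 0.3984]
tool_rot: [3.026, 0.743, 1.696]
force: [-0.1, -0.6, -1.0]
grip_width: -0.0002
finger_force: 0.0
t 5.1 cm [15.91  3.34  6.95] w [ 0.005 -0.036 -0.118] world cm [  3.17   7.77 -15.57] q [-0.3   0.34 -0.7   1.74  0.75  1.7  -0.98] F [-0.1 -0.6 -1. ]
```

```bash
python3 -m handwheel '[{"dx":2,"dy":0.4,"dz":0,"wx":0,"wy":-0.036,"wz":-0.12,"claw":0},{"dx":4,"dy":1,"dz":0,"wx":0,"wy":0,"wz":0,"claw":0},{"dx":4,"dy":1,"dz":0,"wx":0,"wy":0,"wz":0,"claw":0},{"dx":3,"dy":1,"dz":0,"wx":0,"wy":0,"wz":0,"claw":0},{"dx":2,"dy":0,"dz":2,"wx":0,"wy":0,"wz":0,"claw":0},{"dx":1,"dy":0,"dz":2,"wx":0,"wy":0,"wz":0,"claw":0},{"dx":0,"dy":0,"dz":2,"wx":0,"wy":0,"wz":0,"claw":0},{"dx":0,"dy":0,"dz":0,"wx":0,"wy":0,"wz":0,"claw":0}]'
python3 - <<'E'
from h import *; from workcell import optics; import cv2
P=np.load("p.npy");delta(*target(P,0,-.04,0))
for c,s in(("top",2),("side",2)):
    f=optics.grab_frame(c);u=proj(f,target(P,0,0,0)[0])[0];print(c,u.round(1))
    x,y=int(u[0])-40,int(u[1])-40
    th=np.linspace(0,2*np.pi,24);ex=stand(np.r_[0,0,P[2]],[1,0,0])[0];ey=stand(np.r_[0,0,P[2]],[0,1,0])[0]
    C=target(P,0,0,0)[0]; ring=np.array([C+.0245*(np.cos(t)*ey+np.sin(t)*(ex+[0,0,1])/2**.5) for t in th])
    im=cv2.resize(f["frame"][y:y+80,x:x+80],(480,480),interpolation=2); im2=im.copy()
    for q in (proj(f,ring)-[x,y]+.5)*6: cv2.circle(im2,tuple(int(v) for v in q),1,(0,0,255),-1)
    cv2.imwrite(f"pics/{c}1.png",im2)
a=np.hstack([cv2.imread("pics/top1.png"),cv2.imread("pics/side1.png")]);cv2.imwrite("pics/both1.png",cv2.resize(a,(800,400)))
E
```

```text
clock: 6.1
position: [0.4732, 0.21, 0.2438]
tool_rot: [3.134, 0.787, 1.85]
force: [0.4, -0.3, 1.4]
grip_width: -0.0
finger_force: 0.0
t 6.1 cm [-0.13  1.5   6.3 ] w [ 0.003  0.002 -0.005] world cm [ 2.74 -3.94 -4.35] q [-0.46  0.65 -0.68  1.74  0.86  1.64 -1.16] F [ 0.4 -0.3  1.4]
top [280. 201.]
side [324.  170.7]
```

View pics/both1.png

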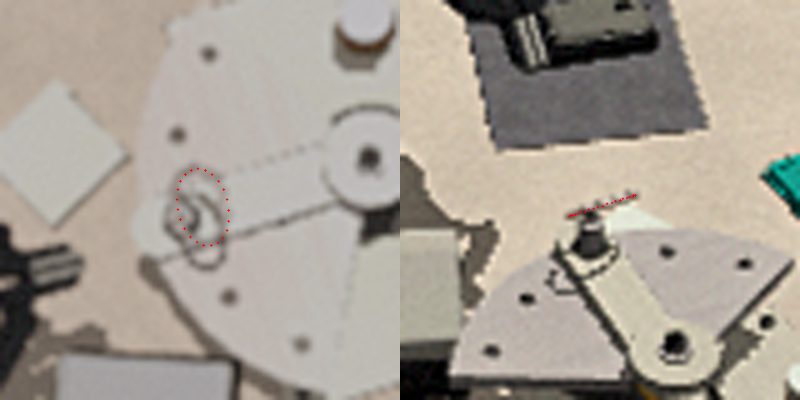

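The overlay lies on the ring in the side view: the dark segment (568–637, 205) and the dots agree within about 1 px. In the top view it matches the faint ring at about (203,205). I'll approach to just outside the ring and check the fingertips against it.

```bash
python3 -m handwheel '[{"dx":0,"dy":0.5,"dz":1,"wx":0,"wy":0,"wz":0,"claw":0},{"dx":0,"dy":0.5,"dz":1.5,"wx":0,"wy":0,"wz":0,"claw":0},{"dx":-0.1,"dy":0.5,"dz":1.5,"wx":0,"wy":0,"wz":0,"claw":0},{"dx":0,"dy":0,"dz":1.5,"wx":0,"wy":0,"wz":0,"claw":0},{"dx":0,"dy":0,"dz":1,"wx":0,"wy":0,"wz":0,"claw":0},{"dx":0,"dy":0,"dz":0,"wx":0,"wy":0,"wz":0,"claw":0}]'
cat > look.py <<'E'
import sys
from h import *; from workcell import optics,monitor; import cv2
P=np.load("p.npy");a=float(sys.argv[2]);L=float(sys.argv[3]);delta(*target(P,a,.015,L))
s=monitor.observe();T=np.array(s["position"]);R0=Ro.from_euler("xyz",s["tool_rot"]).as_matrix();ims=[]
for c in("top","side"):
    f=optics.grab_frame(c);C,Rr=target(P,a,0,L);u=proj(f,C)[0]
    x,y=int(u[0])-20,int(u[1])-25
    ey=-Rr[:,1];n=np.cross(Rr[:,2],ey)
    ring=[C+.0245*(np.cos(t)*ey+np.sin(t)*n) for t in np.linspace(0,2*np.pi,24)]
    tip=[T+R0@[i*.011,j*.0145,0] for i in(-1,1) for j in(-1,1)]+[T]
    im=cv2.resize(f["frame"][y:y+40,x:x+40],(400,400),interpolation=2)
    for X,col in((ring,(0,0,255)),(tip,(255,0,0))):
        for q in (proj(f,X)-[x,y]+.5)*10: cv2.circle(im,tuple(int(v) for v in q),1,col,-1)
    ims.append(im)
cv2.imwrite(f"pics/{sys.argv[1]}.png",np.hstack(ims))
E
python3 look.py n2 0 0
```

```text
clock: 6.95
position: [0.5005, 0.1708, 0.1983]
tool_rot: [3.134, 0.786, 1.852]
force: [0.4, 0.3, 0.1]
grip_width: -0.0
finger_force: 0.0
t 6.95 cm [-0.15 -0.02  5.38] w [ 0.004  0.001 -0.003] world cm [ 1.1  -3.76 -3.69] q [-0.4   0.7  -0.64  1.79  0.93  1.55 -1.17] F [0.4 0.3 0.1]
```

View pics/n2.png

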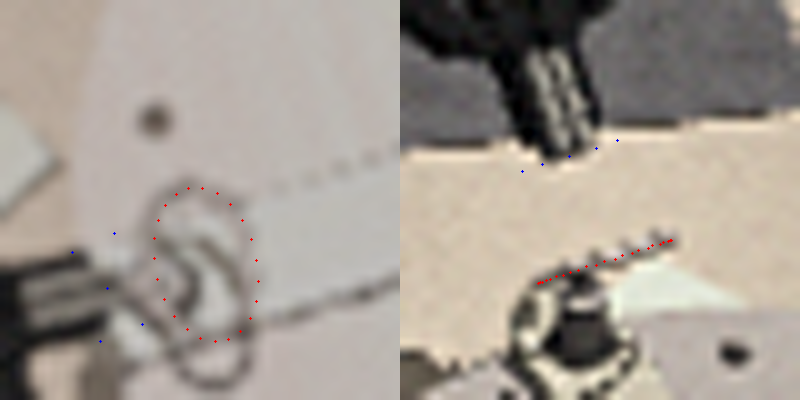

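The fingertips (side (560,152), top (107,290)) point at the ring. Both pictures show the finger about 2 mm to −x of the reported TCP, so I'll add a 2 mm shift across and 2 mm up, then go in slowly.

```bash
python3 -m handwheel '[{"dx":-0.2,"dy":0.15,"dz":1,"wx":0,"wy":0,"wz":0,"claw":0},{"dx":0,"dy":0,"dz":1,"wx":0,"wy":0,"wz":0,"claw":0},{"dx":0,"dy":0,"dz":0.7,"wx":0,"wy":0,"wz":0,"claw":0},{"dx":0,"dy":0,"dz":0.6,"wx":0,"wy":0,"wz":0,"claw":0},{"dx":0,"dy":0,"dz":0.6,"wx":0,"wy":0,"wz":0,"claw":0},{"dx":0,"dy":0,"dz":0,"wx":0,"wy":0,"wz":0,"claw":0}]'
python3 look.py n3 0 0
```

```text
clock: 7.8
position: [0.5103, 0.1437, 0.1724]
tool_rot: [3.134, 0.786, 1.851]
force: [-1.2, -0.4, -0.6]
grip_width: 0.0
finger_force: 0.0
t 7.8 cm [ 0.04 -0.18  1.51] w [ 0.004  0.001 -0.004] world cm [ 0.12 -1.05 -1.1 ] q [-0.36  0.72 -0.63  1.83  0.98  1.49 -1.19] F [-1.2 -0.4 -0.6]
```

View pics/n3.png

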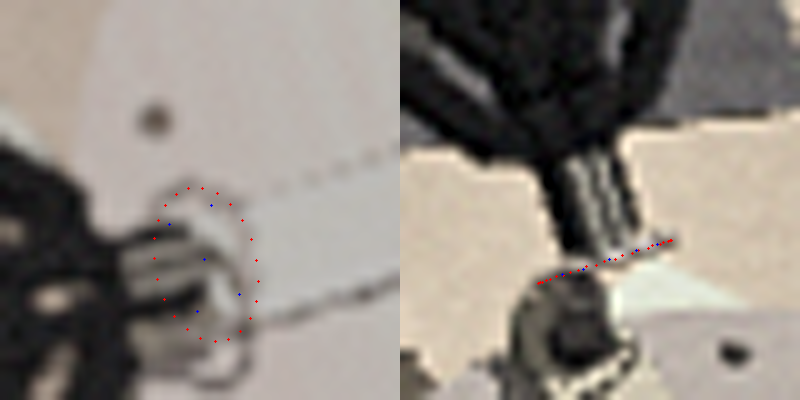

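The fingers are centred across the ring in both views (side: fingers 562–640, ring 538–675) and there is no contact. I'll push through.

```bash
python3 -m handwheel '[{"dx":0,"dy":0,"dz":0.5,"wx":0,"wy":0,"wz":0,"claw":0},{"dx":0,"dy":0,"dz":0.4,"wx":0,"wy":0,"wz":0,"claw":0},{"dx":0,"dy":0,"dz":0.4,"wx":0,"wy":0,"wz":0,"claw":0},{"dx":0,"dy":0,"dz":0.4,"wx":0,"wy":0,"wz":0,"claw":0},{"dx":0,"dy":0,"dz":0,"wx":0,"wy":0,"wz":0,"claw":0}]'
```

```text
clock: 8.52
position: [0.5138, 0.1323, 0.1604]
tool_rot: [3.134, 0.786, 1.851]
force: [0.2, 0.2, -0.4]
grip_width: -0.0002
finger_force: 0.0
```

```bash
python3 -m handwheel '[{"dx":-0.2,"dy":0,"dz":-0.2,"wx":0,"wy":0,"wz":0,"claw":0},{"dx":-0.2,"dy":0,"dz":-0.2,"wx":0,"wy":0,"wz":0,"claw":0},{"dx":-0.2,"dy":0,"dz":-0.2,"wx":0,"wy":0,"wz":0,"claw":0},{"dx":-0.2,"dy":0,"dz":-0.2,"wx":0,"wy":0,"wz":0,"claw":0},{"dx":0,"dy":0,"dz":0,"wx":0,"wy":0,"wz":0,"claw":0}]'
python3 -m handwheel '[{"dx":-0.2,"dy":0,"dz":-0.2,"wx":0,"wy":0,"wz":0,"claw":0},{"dx":0,"dy":0,"dz":0,"wx":0,"wy":0,"wz":0,"claw":0}]'
```

```text
clock: 9.15
position: [0.5138, 0.1326, 0.1721]
tool_rot: [3.133, 0.786, 1.851]
force: [-0.1, 0.2, -0.7]
grip_width: 0.0001
finger_force: 0.2
clock: 9.4
position: [0.5136, 0.1328, 0.1745]
tool_rot: [3.134, 0.785, 1.852]
force: [-0.4, 0.7, -5.5]
grip_width: -0.0001
finger_force: 2.7
```

Contact at z≈0.174, at the spring's preload of about 5 N. Now I'll lift about 14 mm.

```bash
python3 -m handwheel '[{"dx":-0.2,"dy":0,"dz":-0.2,"wx":0,"wy":0,"wz":0,"claw":0},{"dx":-0.2,"dy":0,"dz":-0.2,"wx":0,"wy":0,"wz":0,"claw":0},{"dx":-0.2,"dy":0,"dz":-0.2,"wx":0,"wy":0,"wz":0,"claw":0},{"dx":0,"dy":0,"dz":0,"wx":0,"wy":0,"wz":0,"claw":0}]'
python3 -m handwheel '[{"dx":-0.2,"dy":0,"dz":-0.2,"wx":0,"wy":0,"wz":0,"claw":0},{"dx":-0.2,"dy":0,"dz":-0.2,"wx":0,"wy":0,"wz":0,"claw":0},{"dx":0,"dy":0,"dz":0,"wx":0,"wy":0,"wz":0,"claw":0},{"dx":0,"dy":0,"dz":0,"wx":0,"wy":0,"wz":0,"claw":0}]'
python3 look.py n4 0 0.014
```

```text
clock: 9.9
position: [0.5137, 0.1327, 0.1833]
tool_rot: [3.133, 0.786, 1.851]
force: [-1.4, 1.8, -9.2]
grip_width: 0.0002
finger_force: 4.0
clock: 10.4
position: [0.5136, 0.1326, 0.1888]
tool_rot: [3.133, 0.786, 1.851]
force: [-1.1, 3.0, -9.3]
grip_width: 0.0004
finger_force: 4.7
t 10.4 cm [ 1.04 -0.19  0.86] w [ 0.005  0.    -0.004] world cm [-0.21  0.07 -1.34] q [-0.34  0.69 -0.63  1.83  0.97  1.49 -1.15] F [-1.1  3.  -9.3]
```

View pics/n4.png

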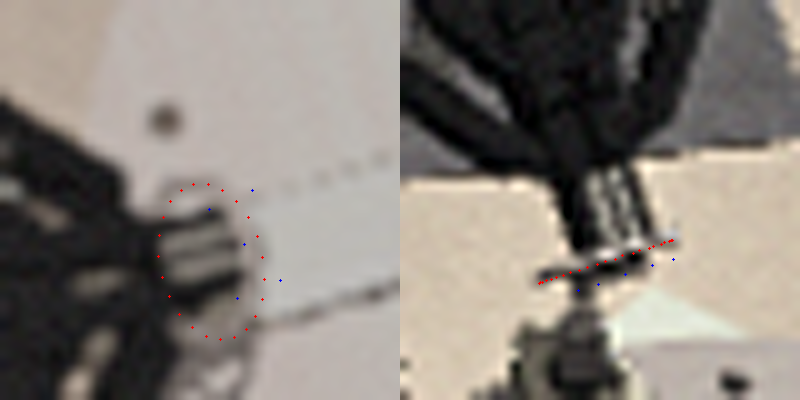

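The pin is up about 14 mm with 9.3 N on the ring. Now I'll swing in 0.05 rad steps.

```bash
python3 -m handwheel '[{"dx":-0.01,"dy":-0.5,"dz":0.01,"wx":-0.035,"wy":0,"wz":-0.035,"claw":0},{"dx":-0.01,"dy":-0.5,"dz":0.01,"wx":-0.035,"wy":0,"wz":-0.035,"claw":0},{"dx":0,"dy":0,"dz":0,"wx":0,"wy":0,"wz":0,"claw":0}]'
python3 -m handwheel '[{"dx":-0.01,"dy":-0.5,"dz":0.01,"wx":-0.035,"wy":0,"wz":-0.035,"claw":0},{"dx":-0.01,"dy":-0.5,"dz":0.01,"wx":-0.035,"wy":0,"wz":-0.035,"claw":0},{"dx":-0.01,"dy":-0.5,"dz":0.01,"wx":-0.035,"wy":0,"wz":-0.035,"claw":0},{"dx":-0.01,"dy":-0.5,"dz":0.01,"wx":-0.035,"wy":0,"wz":-0.035,"claw":0},{"dx":0,"dy":0,"dz":0,"wx":0,"wy":0,"wz":0,"claw":0}]'
cat > ang.py <<'E'
from h import *; from workcell import monitor
P=np.load("p.npy");s=monitor.observe();r=np.array(s["position"])[:2]-P[:2]
a=np.arctan2(*r[::-1])-P[2]-np.pi; print("r",np.hypot(*r).round(4),"tcp angle",((a+np.pi)%(2*np.pi)-np.pi).round(4),"yaw",np.round(s["tool_rot"],3),"z",np.round(s["position"][2],4))
E
python3 ang.py
```

```text
clock: 10.88
position: [0.5037, 0.1291, 0.1889]
tool_rot: [3.134, 0.787, 1.951]
force: [-3.2, 4.1, -9.4]
grip_width: -0.0003
finger_force: 5.5
clock: 11.5
position: [0.4864, 0.1197, 0.1888]
tool_rot: [3.134, 0.788, 2.148]
force: [-3.8, 3.5, -9.8]
grip_width: 0.0003
finger_force: 5.8
r 0.1005 tcp angle 0.2822 yaw [3.134 0.788 2.148] z 0.1888
```

```bash
python3 -m handwheel '[{"dx":-0.01,"dy":-0.5,"dz":0.01,"wx":-0.035,"wy":0,"wz":-0.035,"claw":0},{"dx":-0.01,"dy":-0.5,"dz":0.01,"wx":-0.035,"wy":0,"wz":-0.035,"claw":0},{"dx":0,"dy":-0.3,"dz":0,"wx":-0.02,"wy":0,"wz":-0.02,"claw":0},{"dx":0,"dy":0,"dz":0,"wx":0,"wy":0,"wz":0,"claw":0}]'
python3 ang.py; python3 - <<'E'
from h import *; from workcell import optics; import cv2
P=np.load("p.npy"); f=optics.grab_frame("top")
# arm bar edges beyond hub drawn for a=0.40,0.45
ims=cv2.resize(f["frame"][120:240,255:405],(750,600),interpolation=2)
for a,col in((.40,(0,0,255)),(.45,(0,160,0))):
    Q=P+[0,0,a]
    for q in (proj(f,stand(Q,[[x,y,.115] for y in(-.02,.02) for x in np.linspace(-.165,.155,30)]))-[255,120]+.5)*5: cv2.circle(ims,tuple(int(v) for v in q),1,col,-1)
cv2.imwrite("pics/sw.png",ims)
E
```

```text
clock: 12.0
position: [0.4762, 0.1119, 0.1887]
tool_rot: [3.134, 0.788, 2.275]
force: [-5.0, 3.4, -11.0]
grip_width: 0.0001
finger_force: 5.7
r 0.1002 tcp angle 0.4103 yaw [3.134 0.788 2.275] z 0.1887
```

View pics/sw.png

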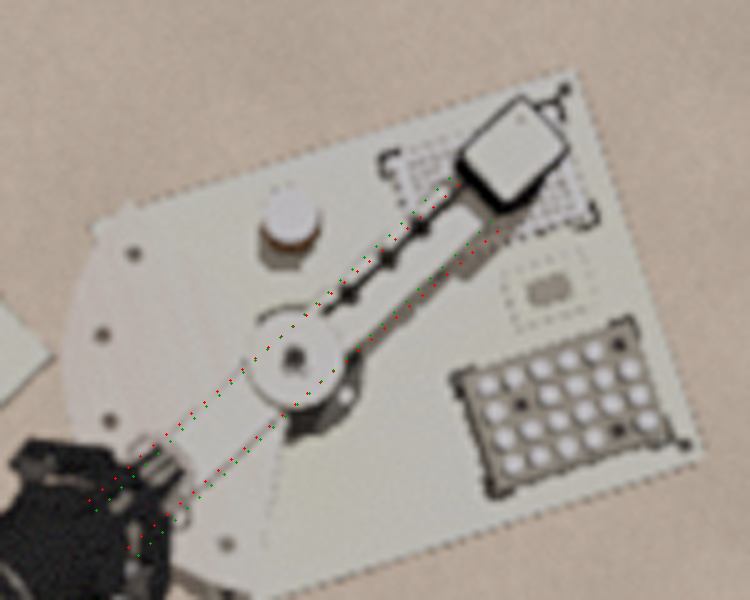

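The arm stands near 0.43 by both the picture and the tool angle, with the imager over the white plate at (515,150). I'll take the last 0.02 rad, then lower.

```bash
python3 -m handwheel '[{"dx":0,"dy":-0.2,"dz":0,"wx":-0.015,"wy":0,"wz":-0.015,"claw":0},{"dx":0.2,"dy":0,"dz":0.2,"wx":0,"wy":0,"wz":0,"claw":0},{"dx":0.2,"dy":0,"dz":0.2,"wx":0,"wy":0,"wz":0,"claw":0},{"dx":0,"dy":0,"dz":0,"wx":0,"wy":0,"wz":0,"claw":0}]'
python3 ang.py
python3 -m handwheel '[{"dx":0.2,"dy":0,"dz":0.2,"wx":0,"wy":0,"wz":0,"claw":0},{"dx":0,"dy":0,"dz":0,"wx":0,"wy":0,"wz":0,"claw":0}]'
```

```text
clock: 12.55
position: [0.4748, 0.1108, 0.1827]
tool_rot: [3.135, 0.788, 2.297]
force: [-0.9, 2.6, -9.0]
grip_width: -0.0005
finger_force: 4.7
r 0.1002 tcp angle 0.4282 yaw [3.135 0.788 2.297] z 0.1827
clock: 12.8
position: [0.4748, 0.1107, 0.18]
tool_rot: [3.135, 0.788, 2.298]
force: [-2.1, 3.1, -7.9]
grip_width: -0.0001
finger_force: 4.4
```

The force still follows the spring below 10 mm lift, so the nose is entering the hole. I'll continue down.

```bash
python3 -m handwheel '[{"dx":0.2,"dy":0,"dz":0.2,"wx":0,"wy":0,"wz":0,"claw":0},{"dx":0,"dy":0,"dz":0,"wx":0,"wy":0,"wz":0,"claw":0}]'
python3 -m handwheel '[{"dx":0.2,"dy":0,"dz":0.2,"wx":0,"wy":0,"wz":0,"claw":0},{"dx":0.2,"dy":0,"dz":0.2,"wx":0,"wy":0,"wz":0,"claw":0},{"dx":0,"dy":0,"dz":0,"wx":0,"wy":0,"wz":0,"claw":0}]'
python3 -m handwheel '[{"dx":0.2,"dy":0,"dz":0.2,"wx":0,"wy":0,"wz":0,"claw":0},{"dx":0.2,"dy":0,"dz":0.2,"wx":0,"wy":0,"wz":0,"claw":0},{"dx":0,"dy":0,"dz":0,"wx":0,"wy":0,"wz":0,"claw":0}]'
python3 look.py n5 0.446 0
```

```text
clock: 13.05
position: [0.4748, 0.1107, 0.1772]
tool_rot: [3.135, 0.788, 2.298]
force: [-1.4, 4.5, -7.5]
grip_width: -0.0001
finger_force: 4.1
clock: 13.42
position: [0.475, 0.1103, 0.1718]
tool_rot: [3.135, 0.789, 2.297]
force: [-0.6, 1.0, -0.8]
grip_width: 0.0
finger_force: 0.8
clock: 13.8
position: [0.4748, 0.1106, 0.1658]
tool_rot: [3.135, 0.788, 2.298]
force: [-0.6, -0.7, -0.1]
grip_width: -0.0003
finger_force: 0.0
t 13.8 cm [ 0.48 -0.17  0.15] w [ 0.003  0.003 -0.003] world cm [-0.28  0.06 -0.44] q [-0.32  0.59 -0.71  2.21  1.24  1.26 -1.17] F [-0.6 -0.7 -0.1]
```

View pics/n5.png

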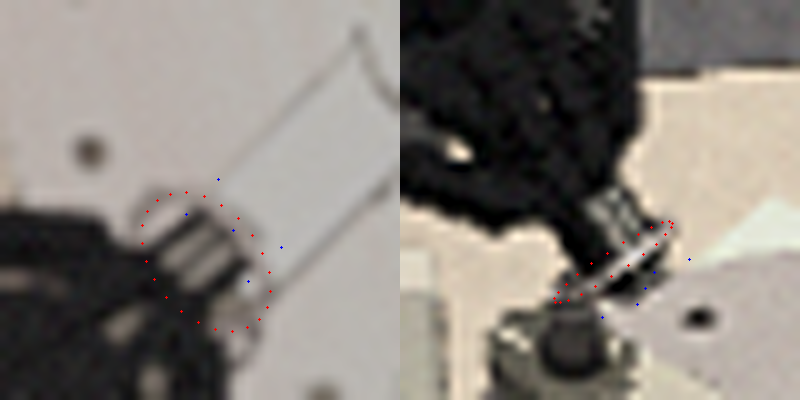

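The spring load followed down to the original contact height (z≈0.173), so the pin is home. The picture agrees: the ring overlay at lift 0 fits. I'll centre the fingers in the ring and back out.

```bash
python3 -m handwheel '[{"dx":0.35,"dy":0,"dz":0,"wx":0,"wy":0,"wz":0,"claw":0},{"dx":0,"dy":0,"dz":-0.6,"wx":0,"wy":0,"wz":0,"claw":0},{"dx":0,"dy":0,"dz":-0.6,"wx":0,"wy":0,"wz":0,"claw":0},{"dx":0,"dy":0,"dz":-0.8,"wx":0,"wy":0,"wz":0,"claw":0},{"dx":0,"dy":0,"dz":0,"wx":0,"wy":0,"wz":0,"claw":0}]'
python3 -m handwheel '[{"dx":0,"dy":0,"dz":-1.5,"wx":0,"wy":0,"wz":0,"claw":0},{"dx":0,"dy":0,"dz":-2,"wx":0,"wy":0,"wz":0,"claw":0},{"dx":0,"dy":0,"dz":-3,"wx":0,"wy":0,"wz":0,"claw":0},{"dx":0,"dy":0,"dz":-3,"wx":0,"wy":0,"wz":0,"claw":0},{"dx":-3,"dy":0,"dz":-2,"wx":0,"wy":0,"wz":0,"claw":0},{"dx":-3,"dy":0,"dz":-2,"wx":0,"wy":0,"wz":0,"claw":0},{"dx":0,"dy":0,"dz":0,"wx":0,"wy":0,"wz":0,"claw":0}]'
python3 - <<'E'
from h import *; from workcell import optics; import cv2
P=np.load("p.npy"); ims=[]
for c in("top","side"):
    f=optics.grab_frame(c);Q=P+[0,0,.45];u=proj(f,stand(P,[.03,0,.1]))[0];x,y=int(u[0])-65,int(u[1])-65
    im=cv2.resize(f["frame"][y:y+130,x:x+130],(400,400),interpolation=2);k=400/130
    t=np.linspace(0,6.28,20); S=np.c_[-.113+.0245*np.sin(t)*.707,.0245*np.cos(t),.172+.0245*np.sin(t)*.707]
    for q in (proj(f,stand(Q,S))-[x,y]+.5)*k: cv2.circle(im,tuple(int(v) for v in q),1,(0,0,255),-1)
    for q in (proj(f,stand(Q,[[.19,0,.167],[-.165,.02,.115],[-.165,-.02,.115]]))-[x,y]+.5)*k: cv2.circle(im,tuple(int(v) for v in q),2,(0,200,0),-1)
    ims.append(im)
cv2.imwrite("pics/end.png",np.hstack(ims))
E
```

```text
clock: 14.52
position: [0.4636, 0.1237, 0.1782]
tool_rot: [3.133, 0.788, 2.297]
force: [-0.1, -0.1, 0.4]
grip_width: 0.0001
finger_force: 0.0
clock: 15.4
position: [0.4274, 0.1629, 0.3179]
tool_rot: [3.129, 0.789, 2.293]
force: [0.0, -0.5, -0.6]
grip_width: -0.0001
finger_force: 0.0
```

View pics/end.png

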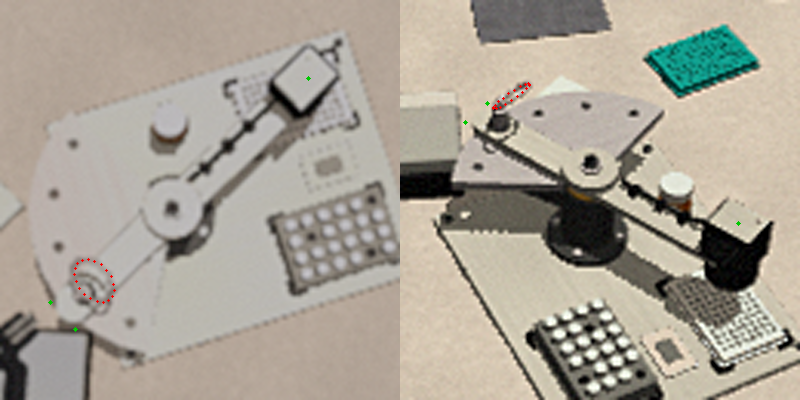

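Ring and imager both lie on the overlay for 0.45 rad with the pin home (side: ring (512,97), imager (738,222)). The robot is clear of everything, so I'm handing in.

```bash
python3 -c "
from workcell import job_done
print(job_done())"
```

```text
the job is handed in; nothing more can be done
None
```

The arm was swung one hole to +0.45 rad, with the imager over the white 96-well plate and the pin home by force and picture; the gripper is clear and the job is handed in, with no verdict returned.

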